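# Ease a porcelain mixing tile out of its bay and set it on the draining rack

### The arm

A 7-joint arm with a two-finger parallel gripper is mounted at the origin on the work surface. World frame = base frame: x ahead of the robot, y to its left, z up, the work surface at z = 0. Lengths are in m, angles in rad, forces in N, time in s.
With the tool pointing down it reaches from about 0.4 to 0.85 m from the base axis. Payload 10.4 kg.
Tool frame: the origin (TCP) lies between the finger pads; the fingertips stand arm.tcp_to_tips ahead of it and the grasp point (between the pads) is the TCP (arm.tcp_to_tips is the distance from the TCP to the fingertips, in m); z points along the fingers, y is the line along which they close (so a half turn about z gives the same grasp; the last joint's range is limited). The gripper opens to 87 mm and grips with 3 to 60 N. Pads are 19 mm wide; open, the fingers measure 117 mm over their backs; the gripper's body (75 mm by 190 mm) begins 51 mm behind the grasp point.
Start: joints at [-1.241, 0.332, -0.065, 1.46, 0.022, 1.35, -0.088], TCP at [0.216, 0.587, 0.242] pointing down, gripper open.
Joint ranges: [-2.6, 2.6], [-0.5, 2.12], [-1.47, 1.34], [0.16, 2.42], [-1.27, 4.41], [0.06, 2.06], [-2.6, 2.6]. Speed limits (rad/s): [2.22, 2.22, 2.79, 2.79, 3.14, 3.14, 3.14].

### API

Orientations are given as a rotation vector (axis times angle).
In Python, from station import arm gives the robot as it stands.
- The arm moves only by the shell command python3 -m creep 'ROWS'. ROWS is JSON, a list of rows, each a list of 5 numbers: the shift along the tool's x, y, z in cm, then the turn about the tool's z in degrees, then the closure, from -1 (fully open) to 1 (shut). A call has exactly 8 rows; each row shifts and turns the commanded pose from where the row before left it, along the tool's axes as they then stand; what a row does not reach is not made up. A row lasts 1/10 s, in which the tool goes at most 50 mm and 8.59 degrees, less where a joint would pass 70% of its speed; a pose out of reach is approached as far as the arm can. A call is refused whole if a number of a shift passes 5 or a number of a turn 8.59, either way. A call with a gripper value outside its range is refused whole. The fingers move at their own pace and stop on an object; the grip force is fixed at half the most. Time passes only in rows, so rows that do not move let the fingers close, or fill a call up. It gives the time, the measured TCP pose, the force, the opening and the grip force at its end, in the units of the state.
- arm.read_state(): the state, without advancing time (a new reading comes with each control period).
- arm.grab_frame(name): name is "side" or "top" or "wrist"; returns the picture (480x640x3 uint8, red, green, blue); there is no depth.
- arm.camera_model(name): a dict with "intrinsics" (3x3 intrinsics, pixels), "R" (3x3) and "t" (3): a world point X has camera coordinates R X + t. Camera axes: x right, y down, z forward; pixel columns grow to the right and rows downward; lengths in m; the calibration is good to about 2 mm. The wrist camera is an equidistant fisheye: a pixel r from the principal point sees the ray r / f radians off the axis. A picture is of the moment at which its call begins: read the wrist's pose just before it. camera_model takes no time and is no camera call; for the wrist camera it gives the pose at the moment of the call.
- arm.close_job(): hands the job in; it is judged then, once.
The state is a dict: "time": time; "joint_positions": joint angles; "qd": joint speeds; "tau": joint torques, N m; "position": TCP position; "tcp_rot": TCP orientation; "contact_force": force on the tool from outside, world axes, zero at the start; "torque": the same for the moment, N m; "gripper_width": finger opening in m; "finger_force": force on a finger pad.
Only numpy, scipy, OpenCV 4.12 (cv2) and the standard library are available. Lean on these libraries where they do the work, as an engineer would, in place of code of your own. Each camera call takes 0.05 s, during which the arm holds its last target. There are 200 camera calls.

### The job

The flat porcelain mixing tile lies in a metal slot stand where its sides cannot be gripped: touch down slowly and press lightly on its open part (about 5 to 12 N; porcelain cracks, so never 30 N), feeling the load as it climbs the sill of unknown height, and drag it out over the stand's open front, lying on the stand all the while, until it overhangs enough to pinch. Then pinch the overhanging end by its two sides, lift the tile clear and lay it gently, face up, flat and squarely across both bars of the draining rack, centred between the end posts, and let go. Do not drop it, and leave the other things on the bench where they are.

Things in the scene. Friction and masses are not known exactly. Their poses are not given: they have to be found in the camera images.
- tile_center (a point): centre (half-way up) of the tile: white porcelain slab 120 (x) x 64 (y) x 8 mm (z up), 0.12-0.19 kg, flat (wells only drawn), lower end edges rounded. Starts in the stand, -x end at the open front, x > 22 mm under the hood. Slides easily on the stand (friction 0.14-0.22). Rigid: touch it at under 10 mm/s; 1 or 2 mm too deep overloads it, 1 mm too high slips; it tips up on the sill as drawn out
- stand: fixed; origin on the bench under mid-bay, -x is the open front. Bay floor 50 mm up, 67 mm wide, rails 7.5 mm above it, y = +-46 outside. Hood x = 22 to 72, top 72 mm up. Across the front an adjustable sill of unknown height, 3.5 to 7 mm: 22 degree slope to crest x = -81, front edge x = -86. The tile (middle near x = 0) slides to -x over it and balances while its middle is behind the crest
- rack: fixed draining rack; origin on the bench under its middle. Two rubber-topped bars along y, at x = +-22 mm, 10 mm wide, tops 50 mm up; round posts 10 mm across at their ends (y = +-48 mm), tops 63 mm up, 86 mm clear between; base 75 x 104 x 8 mm. The tile's length goes along the rack's x, either way round, so its ends overhang the bars by 33 mm
- model: bystander, loose: white plaster cast of a dental arch on a 62 x 66 mm base, 40 mm tall; leave it
- panA: bystander, loose: open plastic working pan 80 x 65 mm, 45 mm tall; leave it
- panB: bystander, loose: open plastic working pan 80 x 65 mm, 45 mm tall; leave it
- jar: bystander, loose: small powder jar, 42 mm across, 50 mm tall; leave it
- carver: bystander, loose: small spatula with a wooden handle, 150 mm long, lying; leave it
- brush: bystander, loose: brush 170 mm long, lying; leave it
- bowl: bystander, loose: grey mixing bowl, 104 mm across, 50 mm tall; leave it
There are look-alikes about, which are no part of the job. Leave any orange or red look-alike of the rack alone.

How it is judged:
On the way, in this order (a step that is already met when the one before it is completed fails the run):
1. the tile overhangs the stand's front edge by at least 22 mm while still lying on the stand (x of tile_center in the frame of stand below -0.048 m and angle between tile_center's own z axis and vertical below 0.18 rad and height (world z) of tile_center below 0.066 m and contact force between tile and stand above 0.2 N), for 0.1 s.
2. the tile is held by the fingers and lifted clear of the stand (height (world z) of tile_center above 0.068 m and contact force between the fingers and tile above 1 N and contact force between tile and stand below 0.05 N), for 0.1 s.
At the end, for the whole second after the job is handed in: the tile lies at rest on both bars of the rack, face up and level within 0.06 rad, its middle within 15 mm along and 12 mm across of the rack's middle, square to the bars within 0.15 rad (x of tile_center in the frame of rack between -0.015 and 0.015 m and y of tile_center in the frame of rack between -0.012 and 0.012 m and z of tile_center in the frame of rack between 0.051 and 0.057 m and angle between tile_center's own z axis and vertical below 0.06 rad and angle between the x axis of tile_center and the x axis of rack, either way round below 0.15 rad and contact force between tile and rack above 0.5 N and linear speed of tile below 0.01 m/s); the robot touches nothing.
It fails at once if the tile is pressed on the stand with 30 N or more (contact force between tile and stand above 30 N).
It fails at once if the tile is pressed or dropped on the rack with 30 N or more (contact force between tile and rack above 30 N).
It fails at once if the tile falls off or tips up (height (world z) of tile_center below 0.04 m or angle between tile_center's own z axis and vertical above 0.6 rad).
It fails at once if a bystander is moved by more than 30 mm (distance of any of model, panA, panB, jar, carver, brush, bowl from where it was at the start of the episode above 0.03 m).
It also fails if it takes over 72 s, if anything falls off the work surface, if the arm or the gripper's body presses on something with over 40 N, if the wrist force passes 120 N, or if a joint passes its speed limit or range.

## Working session

There is one attempt and no reset: what is moved stays moved. The work goes in short steps, Python scripts to look and compute and a shell command to move; the robot and the scene stay as the last step left them, time stands still between calls to the robot, and variables do not carry over. Pictures are saved under pics/ and viewed, at most 10 in all, crops included, and the job is handed in when it is done.

```bash
mkdir -p pics; python3 - <<'E'
from station import arm
import cv2,numpy as np
for n in ("top","side"):
    cv2.imwrite(f"pics/{n}0.png",arm.grab_frame(n)[:,:,::-1])
    c=arm.camera_model(n); print(n,np.round(c["intrinsics"],1).tolist(),np.round(c["R"],3).tolist(),np.round(c["t"],3).tolist())
s=arm.read_state(); print({k:np.round(v,3).tolist() for k,v in s.items()}, arm.tcp_to_tips)
E
```

```text
top [[605.4, 0.0, 322.9], [0.0, 605.4, 235.0], [0.0, 0.0, 1.0]] [[0.01, -1.0, 0.003], [-0.987, -0.011, -0.161], [0.161, -0.001, -0.987]] [0.021, 0.521, 1.64]
side [[588.6, 0.0, 326.1], [0.0, 588.6, 239.2], [0.0, 0.0, 1.0]] [[0.717, -0.697, 0.01], [-0.499, -0.522, -0.692], [0.487, 0.491, -0.722]] [-0.381, 0.311, 1.216]
{'time': 0.1, 'joint_positions': [-1.241, 0.333, -0.065, 1.461, 0.022, 1.35, -0.089], 'qd': [-0.0, -0.0, -0.001, -0.004, -0.001, 0.0, 0.001], 'tau': [0.002, -62.454, 0.025, -39.071, -0.061, 0.037, 0.0], 'position': [0.216, 0.586, 0.241], 'tcp_rot': [-0.551, -3.093, 0.002], 'contact_force': [0.004, 0.079, 0.103], 'torque': [-0.017, -0.031, -0.027], 'finger_force': 0.0, 'gripper_width': 0.087} 0.019
```

View pics/top0.png

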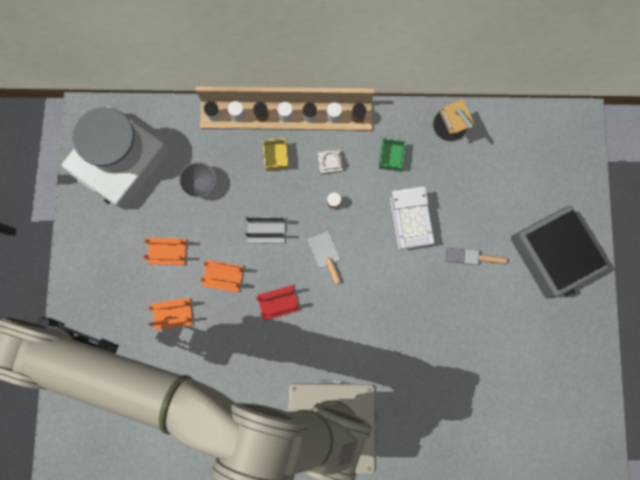

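View pics/side0.png

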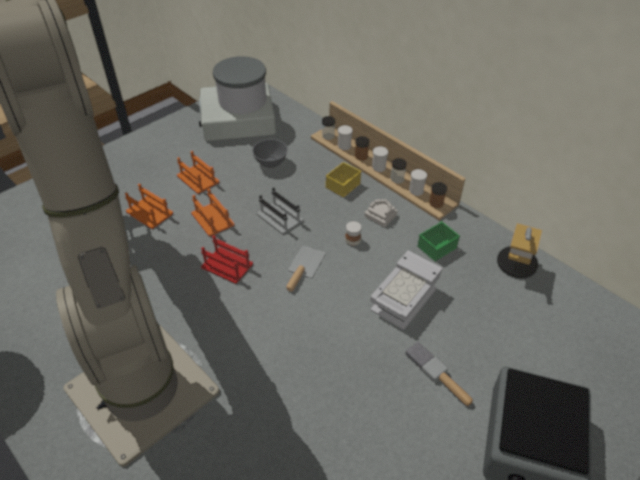

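The top view shows the stand at about (412,218), the only grey rack at (266,230), and orange or red look-alikes at (166,252), (222,276), (172,314) and (278,302). The grey one fits the rack described. I'll confirm it and the stand in an enlarged crop.

```bash
python3 - <<'E'
import cv2,numpy as np
t=cv2.imread("pics/top0.png"); s=cv2.imread("pics/side0.png")
r=lambda im,x,y,w,h:cv2.resize(im[y:y+h,x:x+w],(400,300),interpolation=cv2.INTER_CUBIC)
cv2.imwrite("pics/crop1.png",np.vstack([np.hstack([r(t,372,180,80,60+0),r(t,226,200,80,60)]),np.hstack([r(s,355,245,100,75),r(s,240,175,80,60)])]))
E
```

```text
(no output)
```

View pics/crop1.png

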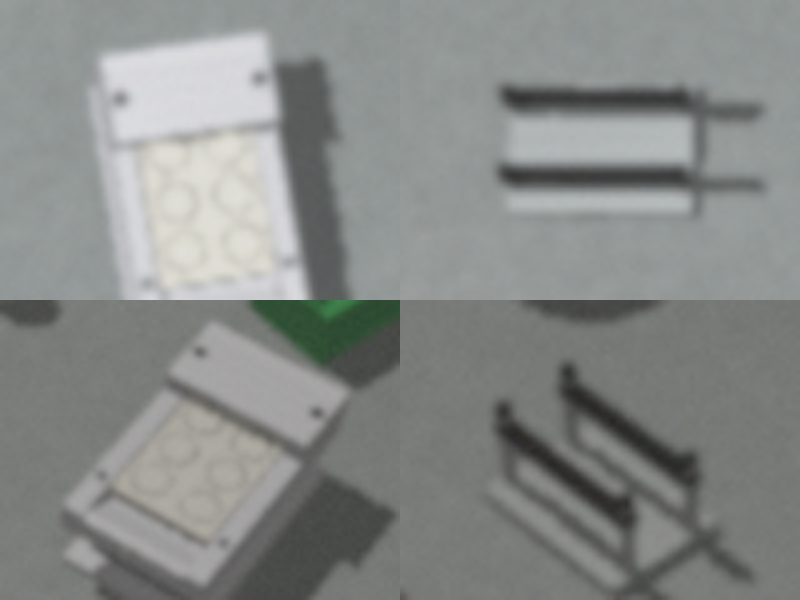

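The crop confirms it: the grey base with two black bars at (266,230) is the rack. The stand at (412,218) has its hood on the far side, so its open front faces the robot. Now I'll compute positions.

```bash
cat > h.py <<'E'
from station import arm
import cv2,numpy as np
from scipy.spatial.transform import Rotation as Ro
def w(name,px,z,c=None):
    c=c or arm.camera_model(name);R=np.array(c["R"]);t=np.array(c["t"]);K=np.array(c["intrinsics"])
    d=np.linalg.solve(K,[px[0],px[1],1.0])
    if name=="wrist":
        r=np.hypot(d[0],d[1]); d=np.array([d[0]/r*np.sin(r),d[1]/r*np.sin(r),np.cos(r)])
    o=-R.T@t;d=R.T@d
    return o+d*(z-o[2])/d[2]
def pr(name,X,c=None):
    c=c or arm.camera_model(name);p=np.array(c["R"])@X+c["t"]
    K=np.array(c["intrinsics"])
    if name=="wrist":
        r=np.hypot(p[0],p[1]);th=np.arctan2(r,p[2]);p=np.array([p[0]/r*th,p[1]/r*th,1])
    q=K@p;return q[:2]/q[2]
def fit(local,world):
    "planar rigid fit: origin xy, yaw, residual"
    l=np.array(local,float);v=np.array(world)[:,:2];lc=l-l.mean(0);vc=v-v.mean(0)
    a=np.arctan2((lc[:,0]*vc[:,1]-lc[:,1]*vc[:,0]).sum(),(lc*vc).sum())
    M=np.array([[np.cos(a),-np.sin(a)],[np.sin(a),np.cos(a)]])
    o=v.mean(0)-M@l.mean(0)
    return o,a,np.abs(v-(l@M.T+o)).max()
def goal(xy,ax):
    "shift in tool axes (cm) from now to xy; turn (deg) to put tool axis y along world angle ax"
    s=arm.read_state();R=Ro.from_rotvec(s["tcp_rot"]).as_matrix();p=np.array(s["position"])
    d=R.T@np.array([xy[0]-p[0],xy[1]-p[1],0])*100
    v=R.T@np.array([np.cos(ax),np.sin(ax),0]); a=np.degrees(np.arctan2(-v[0],v[1])); a=(a+90)%180-90
    print("pos",p.round(4),"tilt",R[:,2].round(3),"tooly ang",np.degrees(np.arctan2(R[1,1],R[0,1])).round(1),"shift cm",d.round(2),"turn",a.round(1),"q7",round(s["joint_positions"][6],2),"F",np.round(s["contact_force"],2),"w",round(s["gripper_width"],4))
E
python3 - <<'E'
from h import *
P=[(391.6,190.4),(425.6,186.6),(395,208.6),(427.6,206)]
print(fit([(.072,.046),(.072,-.046),(.022,.046),(.022,-.046)],[w("top",p,.072) for p in P]))
P=[(246.6,219.4),(283.6,219.4),(246.6,235),(283.6,235.5)]
print(fit([(.022,.048),(.022,-.048),(-.022,.048),(-.022,-.048)],[w("top",p,.054) for p in P]))
o,a,r=fit([(.072,.046),(.072,-.046),(.022,.046),(.022,-.046)],[w("top",p,.072) for p in [(391.6,190.4),(425.6,186.6),(395,208.6),(427.6,206)]])
goal(o,a+np.pi/2)
c=arm.camera_model("wrist");R=Ro.from_rotvec(arm.read_state()["tcp_rot"]).as_matrix()
C=-np.array(c["R"]).T@c["t"]; print("cam in tool",R.T@(C-arm.read_state()["position"]),"cam axes in tool",(np.array(c["R"])@R).round(2).tolist())
E
```

```text
(array([ 0.57568224, -0.2174612 ]), np.float64(0.11303340405611374), np.float64(0.002715160131909755))
(array([0.53883062, 0.186894  ]), np.float64(0.00750393033160961), np.float64(0.003643831009718934))
pos [0.2158 0.5862 0.2409] tilt [-0.    -0.001 -1.   ] tooly ang 69.8 shift cm [-61.53 -62.99   0.08] turn -26.7 q7 -0.09 F [0.   0.08 0.1 ] w 0.0869
cam in tool [ 0.06569927  0.00047677 -0.14456875] cam axes in tool [[-0.0, 1.0, -0.0], [-0.97, -0.0, -0.24], [-0.24, 0.0, 0.97]]
```

```bash
python3 -m creep '[[-3.8,-3.1,0,0,-1],[-3.8,-3.1,0,0,-1],[-3.8,-3.1,0,0,-1],[-3.8,-3.1,0,0,-1],[-3.8,-3.1,0,0,-1],[-3.8,-3.1,0,0,-1],[-3.8,-3.1,0,0,-1],[-3.8,-3.1,0,0,-1]]'; python3 -m creep '[[-3,-2.4,0,0,-1],[-2.4,-2.3,0,0,-1],[0,0,0,-6.5,-1],[0,0,0,-6.5,-1],[0,0,0,-6.5,-1],[0,0,0,-1,-1],[0,0,0,0,-1],[0,0,0,0,-1]]'; python3 - <<'E'
from h import *
c=arm.camera_model("wrist");np.savez("c1.npz",**c)
cv2.imwrite("pics/w1.png",arm.grab_frame("wrist")[:,:,::-1])
goal((.539,.187),np.pi/2)
print(pr("wrist",np.array([.539,.187,.05])))
E
```

```text
time: 0.9
position: [0.416, 0.2468, 0.2414]
tcp_rot: [-0.551, -3.093, -0.0]
contact_force: [0.7, -0.2, 0.3]
gripper_width: 0.0872
finger_force: 0.0
time: 1.7
position: [0.4499, 0.186, 0.2414]
tcp_rot: [0.004, -3.141, 0.0]
contact_force: [0.3, 0.3, 0.2]
gripper_width: 0.087
finger_force: 0.0
pos [0.4499 0.186  0.2415] tilt [-0. -0. -1.] tooly ang 90.2 shift cm [-8.91  0.07 -0.  ] turn 0.2 q7 1.09 F [ 0.03 -0.31  0.02] w 0.0869
[318.6103286 304.740294 ]
```

View pics/w1.png

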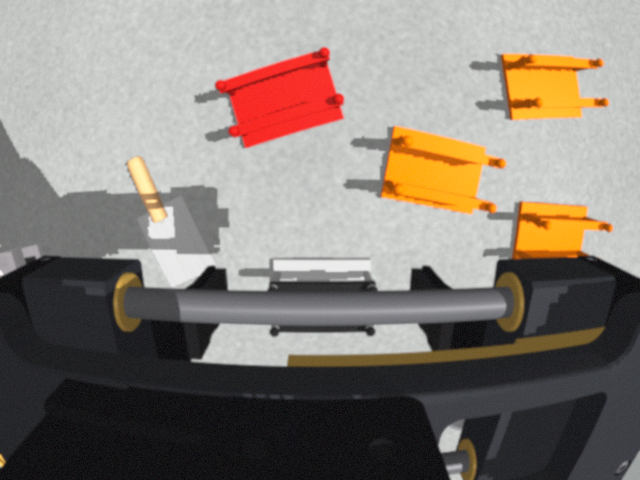

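The wrist view shows the rack partly hidden between the fingers, with its far posts at (274,331) and (370,331). Image up is toward the robot, so I'll move past the rack for a clear look.

```bash
python3 -m creep '[[-4.5,0,0,0,-1],[-4.5,0,0,0,-1],[-4.5,0,0,0,-1],[-3,0,0,0,-1],[0,0,0,0,-1],[0,0,0,0,-1],[0,0,0,0,-1],[0,0,0,0,-1]]'; python3 - <<'E'
from h import *
c=arm.camera_model("wrist");np.savez("c2.npz",**c)
im=arm.grab_frame("wrist")[:,:,::-1];cv2.imwrite("pics/w2f.png",im)
p=pr("wrist",np.array([.539,.187,.05]));print(p)
x,y=int(p[0])-100,int(p[1])-75;x,y=max(x,0),max(y,0);print(x,y)
cv2.imwrite("pics/w2.png",cv2.resize(im[y:y+150,x:x+200],(800,600)))
E
```

```text
time: 2.55
position: [0.6143, 0.1872, 0.2421]
tcp_rot: [-0.008, 3.141, 0.001]
contact_force: [0.2, -0.1, 0.2]
gripper_width: 0.0871
finger_force: 0.0
[317.80514095 133.53706003]
217 58
```

View pics/w2.png

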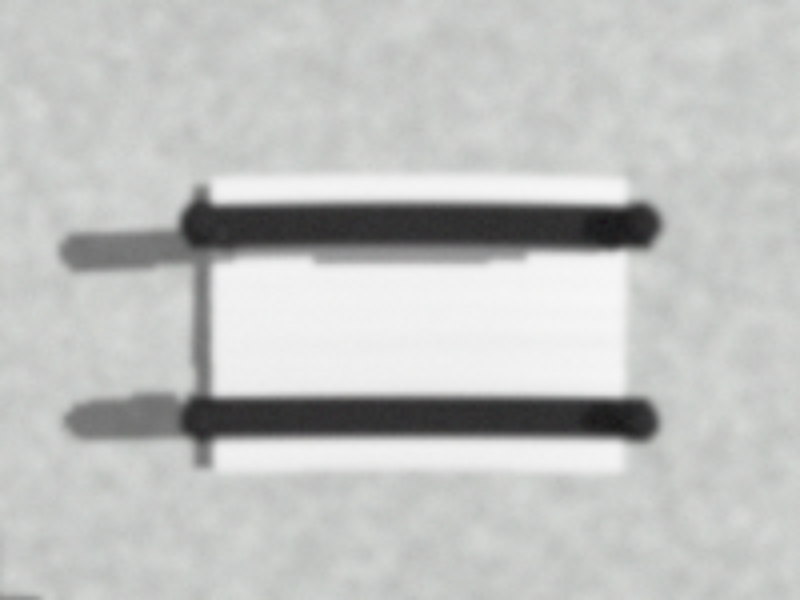

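```bash
python3 -m creep '[[-0.5,-4.9,0,0,-1],[-0.5,-4.9,0,0,-1],[-0.5,-4.9,0,0,-1],[-0.5,-4.9,0,0,-1],[-0.5,-4.9,0,0,-1],[-0.5,-4.9,0,0,-1],[-0.5,-4.9,0,0,-1],[-0.5,-4.9,0,0,-1]]'; python3 -m creep '[[0,-1.2,0,-3,-1],[0,0,0,-3,-1],[0,0,0,0,-1],[0,0,0,0,-1],[0,0,0,0,-1],[0,0,0,0,-1],[0,0,0,0,-1],[0,0,0,0,-1]]'; python3 - <<'E'
from h import *
c=dict(np.load("c2.npz"))
for z in (.06,.063):print("rack",fit([(-.022,-.048),(-.022,.048),(.022,-.048),(.022,.048)],[w("wrist",(217+a/4,58+b/4),z,c) for a,b in [(202,224),(642,224),(201,418),(639,419)]]))
c=arm.camera_model("wrist");np.savez("c3.npz",**c)
im=arm.grab_frame("wrist")[:,:,::-1];cv2.imwrite("pics/w3f.png",im)
p=pr("wrist",np.array([.56,-.22,.05]));print(p)
x,y=int(p[0])-100,int(p[1])-75;x,y=max(x,0),max(y,0);print(x,y)
cv2.imwrite("pics/w3.png",cv2.resize(im[y:y+150,x:x+200],(800,600)))
E
```

```text
time: 3.4
position: [0.6567, -0.2063, 0.2423]
tcp_rot: [-0.009, 3.14, 0.001]
contact_force: [1.0, 0.2, -0.1]
gripper_width: 0.0869
finger_force: 0.0
time: 4.2
position: [0.657, -0.2167, 0.2416]
tcp_rot: [-0.172, 3.137, 0.0]
contact_force: [0.7, -0.3, -0.3]
gripper_width: 0.0872
finger_force: 0.0
rack (array([0.54270826, 0.19098626]), np.float64(0.003706087886454446), np.float64(0.0006107462507392025))
rack (array([0.54276281, 0.19095092]), np.float64(0.0037060878864549197), np.float64(0.0008055710562160368))
[326.15768881 109.94850299]
226 34
```

View pics/w3.png

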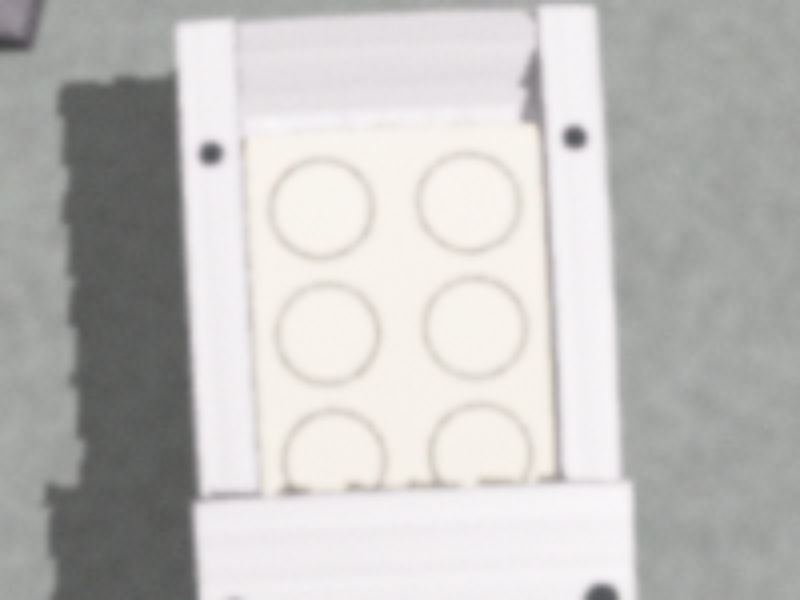

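The wrist view shows the tile in the bay:
- Tile front corners: crop (246,138) and (538,126).
- Stand front corners: crop (178,20) and (597,5).
- Hood edge corners: crop (195,502) and (632,484).

```bash
python3 - <<'E'
from h import *
c=dict(np.load("c3.npz"))
f=lambda a,b,z:w("wrist",(226+a/4,34+b/4),z,c)
W=[f(178,20,.0575),f(597,5,.0575),f(195,502,.072),f(632,484,.072)]
o,a,r=fit([(-.086,-.046),(-.086,.046),(.022,-.046),(.022,.046)],W);print("stand",o,a,r)
M=np.array([[np.cos(a),np.sin(a)],[-np.sin(a),np.cos(a)]])
for q in [f(246,138,.058),f(538,126,.058)]:print("tile front corner in stand",M@(q[:2]-o))
u=M[0]
print("press pt"); goal(o+u*.005,a+np.pi/2)
E
```

```text
stand [ 0.57877332 -0.21655621] 0.1562692531544225 0.0007103660184313298
tile front corner in stand [-0.05763726 -0.03252807]
tile front corner in stand [-0.05770784  0.03139686]
press pt
pos [ 0.657  -0.2168  0.2415] tilt [-0.  0. -1.] tooly ang 96.3 shift cm [7.27 0.91 0.  ] turn -2.7 q7 2.08 F [-0.48 -0.01  0.33] w 0.087
```

```bash
python3 -m creep '[[3.7,0.5,0,0,1],[3.6,0.4,0,0,1],[0,0,0,-2.7,1],[0,0,3,0,1],[0,0,3,0,1],[0,0,3,0,1],[0,0,3,0,1],[0,0,2,0,1]]'; python3 -m creep '[[0,0,1,0,1],[0,0,0.4,0,1],[0,0,0.1,0,1],[0,0,0.1,0,1],[0,0,0.1,0,1],[0,0,0,0,1],[0,0,0,0,1],[0,0,0,0,1]]'; python3 -c "
from h import *
goal((.57877+.005*.988,-.21656+.005*.1556),.15627+np.pi/2)"
```

```text
time: 5.05
position: [0.5826, -0.2157, 0.0994]
tcp_rot: [0.246, -3.13, -0.001]
contact_force: [-0.1, 0.6, 0.4]
gripper_width: 0.0311
finger_force: 0.0
time: 5.85
position: [0.5835, -0.216, 0.0848]
tcp_rot: [-0.246, 3.132, 0.0]
contact_force: [0.1, -0.3, -0.1]
gripper_width: 0.0004
finger_force: 0.0
pos [ 0.5835 -0.216   0.0848] tilt [ 0.  0. -1.] tooly ang 99.0 shift cm [-0.02  0.02  0.  ] turn 0.0 q7 2.18 F [ 0.12 -0.29 -0.06] w 0.0004
```

```bash
python3 -m creep '[[0,0,0.08,0,1],[0,0,0.08,0,1],[0,0,0.08,0,1],[0,0,0.08,0,1],[0,0,0.08,0,1],[0,0,0.08,0,1],[0,0,0.08,0,1],[0,0,0.08,0,1]]'; python3 -m creep '[[0,0,0.03,0,1],[0,0,0.03,0,1],[0,0,0.03,0,1],[0,0,0.02,0,1],[0,0,0,0,1],[0,0,0,0,1],[0,0,0,0,1],[0,0,0,0,1]]'
```

```text
time: 6.65
position: [0.5834, -0.216, 0.078]
tcp_rot: [0.246, -3.132, -0.0]
contact_force: [-0.0, -0.2, 0.7]
gripper_width: 0.0006
finger_force: 0.0
time: 7.45
position: [0.5835, -0.216, 0.0776]
tcp_rot: [-0.246, 3.132, 0.0]
contact_force: [-2.8, 1.2, 5.8]
gripper_width: 0.0008
finger_force: 2.9
```

```bash
python3 -m creep '[[0,0,0.02,0,1],[0,0,0,0,1],[0.08,0,0,0,1],[0.08,0,0,0,1],[0.08,0,0,0,1],[0.08,0,0,0,1],[0.08,0,0,0,1],[0,0,0,0,1]]'
```

```text
time: 8.25
position: [0.5803, -0.2167, 0.0775]
tcp_rot: [-0.246, 3.13, -0.001]
contact_force: [1.8, -0.2, 5.3]
gripper_width: 0.0008
finger_force: 3.0
```

```bash
python3 -m creep '[[0,0,0.02,0,1],[0.08,0,0.01,0,1],[0.08,0,0,0,1],[0.08,0,0,0,1],[0.08,0,0,0,1],[0.08,0,0,0,1],[0,0,0,0,1],[0,0,0,0,1]]'
```

```text
time: 9.05
position: [0.5767, -0.2174, 0.0776]
tcp_rot: [-0.246, 3.129, -0.001]
contact_force: [2.4, 0.4, 7.6]
gripper_width: 0.0005
finger_force: 3.6
```

```bash
python3 -m creep '[[0.08,0,0,0,1],[0.08,0,0,0,1],[0.08,0,0,0,1],[0.08,0,0,0,1],[0.08,0,0,0,1],[0,0,0,0,1],[0,0,0,0,1],[0,0,0,0,1]]'
```

```text
time: 9.85
position: [0.5737, -0.2178, 0.0779]
tcp_rot: [-0.247, 3.127, -0.001]
contact_force: [5.5, 1.4, 7.0]
gripper_width: 0.0005
finger_force: 3.6
```

```bash
python3 -m creep '[[0,0,0.02,0,1],[0.08,0,0,0,1],[0.08,0,0,0,1],[0.08,0,0,0,1],[0.08,0,0,0,1],[0,0,0,0,1],[0,0,0,0,1],[0,0,0,0,1]]'; python3 - <<'E'
from h import *
c=arm.camera_model("wrist");np.savez("c4.npz",**c)
im=arm.grab_frame("wrist")[:,:,::-1];cv2.imwrite("pics/w4.png",im)
E
```

```text
time: 10.65
position: [0.5714, -0.2183, 0.0783]
tcp_rot: [-0.247, 3.126, -0.002]
contact_force: [7.1, 2.3, 9.3]
gripper_width: 0.0004
finger_force: 4.9
```

View pics/w4.png

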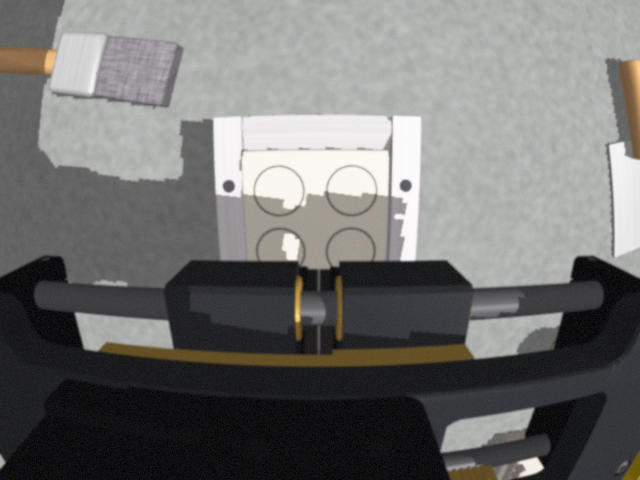

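```bash
python3 - <<'E'
from h import *
c=dict(np.load("c4.npz"));o=np.array([.57877,-.21656]);a=.15627
M=np.array([[np.cos(a),np.sin(a)],[-np.sin(a),np.cos(a)]])
for n,p,z in [("rail",(214,117),.0575),("rail",(420,116),.0575),("tile",(244,151),.060),("tile",(388,150),.060)]:print(n,(M@(w("wrist",p,z,c)[:2]-o)).round(4))
print("tcp",(M@(np.array(arm.read_state()["position"])[:2]-o)).round(4))
E
```

```text
rail [-0.0865 -0.0471]
rail [-0.0869  0.0453]
tile [-0.0705 -0.0329]
tile [-0.071   0.0303]
tcp [-0.0076 -0.0005]
```

```bash
python3 -m creep '[[0.08,0,-0.01,0,1],[0.08,0,-0.01,0,1],[0.08,0,-0.02,0,1],[0.08,0,-0.01,0,1],[0.08,0,-0.02,0,1],[0,0,0,0,1],[0,0,0,0,1],[0,0,0,0,1]]'
```

```text
time: 11.5
position: [0.5675, -0.2189, 0.0791]
tcp_rot: [-0.247, 3.125, -0.002]
contact_force: [6.7, 0.8, 10.8]
gripper_width: 0.0008
finger_force: 5.2
```

```bash
python3 -m creep '[[0.08,0,-0.02,0,1],[0.08,0,-0.02,0,1],[0.08,0,-0.02,0,1],[0.08,0,-0.015,0,1],[0.08,0,-0.015,0,1],[0,0,0,0,1],[0,0,0,0,1],[0,0,0,0,1]]'
```

```text
time: 12.3
position: [0.5636, -0.2195, 0.08]
tcp_rot: [-0.247, 3.125, -0.002]
contact_force: [7.0, 0.6, 10.5]
gripper_width: 0.0007
finger_force: 5.2
```

```bash
python3 -m creep '[[0.08,0,-0.015,0,1],[0.08,0,-0.015,0,1],[0.08,0,-0.015,0,1],[0.08,0,0,0,1],[0,0,0,0,1],[0,0,0,0,1],[0,0,0,0,1],[0,0,0,0,1]]'
```

```text
time: 13.1
position: [0.5607, -0.22, 0.0806]
tcp_rot: [-0.247, 3.125, -0.002]
contact_force: [8.0, 1.4, 11.1]
gripper_width: 0.0004
finger_force: 5.5
```

```bash
python3 -m creep '[[0.08,0,-0.02,0,1],[0.08,0,-0.015,0,1],[0.08,0,-0.01,0,1],[0.08,0,-0.005,0,1],[0,0,0,0,1],[0,0,0,0,1],[0,0,0,0,1],[0,0,0,0,1]]'
```

```text
time: 13.9
position: [0.5567, -0.2208, 0.0809]
tcp_rot: [-0.247, 3.126, -0.002]
contact_force: [4.6, 0.4, 11.5]
gripper_width: 0.0001
finger_force: 6.0
```

```bash
python3 -m creep '[[0.1,0,-0.01,0,1],[0.1,0,-0.01,0,1],[0.1,0,-0.005,0,1],[0.1,0,0,0,1],[0.1,0,-0.005,0,1],[0.1,0,0,0,1],[0,0,0,0,1],[0,0,0,0,1]]'
```

```text
time: 14.7
position: [0.5506, -0.2218, 0.0811]
tcp_rot: [-0.247, 3.127, -0.002]
contact_force: [4.9, 1.1, 12.0]
gripper_width: 0.0005
finger_force: 5.8
```

```bash
python3 -m creep '[[0.1,0,-0.015,0,1],[0.1,0,-0.015,0,1],[0.1,0,-0.005,0,1],[0.1,0,-0.005,0,1],[0.1,0,-0.005,0,1],[0.1,0,0,0,1],[0,0,0,0,1],[0,0,0,0,1]]'; python3 -m creep '[[0.1,0,-0.01,0,1],[0.1,0,-0.005,0,1],[0.1,0,-0.005,0,1],[0.1,0,-0.005,0,1],[0,0,0,0,1],[0,0,0,0,1],[0,0,0,0,1],[0,0,0,0,1]]'
```

```text
time: 15.5
position: [0.5445, -0.2227, 0.0813]
tcp_rot: [-0.247, 3.127, -0.002]
contact_force: [4.6, 1.7, 9.3]
gripper_width: 0.0004
finger_force: 5.3
time: 16.3
position: [0.5404, -0.2234, 0.0815]
tcp_rot: [-0.246, 3.127, -0.002]
contact_force: [4.4, 1.4, 10.2]
gripper_width: 0.0004
finger_force: 5.2
```

```bash
python3 -m creep '[[0.1,0,-0.005,0,1],[0.1,0,-0.005,0,1],[0.1,0,-0.005,0,1],[0.1,0,-0.005,0,1],[0.1,0,-0.005,0,1],[0.1,0,-0.005,0,1],[0,0,0,0,1],[0,0,0,0,1]]'; python3 -m creep '[[0.1,0,-0.005,0,1],[0.1,0,-0.005,0,1],[0.1,0,-0.005,0,1],[0.1,0,-0.005,0,1],[0,0,0,0,1],[0,0,0,0,1],[0,0,0,0,1],[0,0,0,0,1]]'
```

```text
time: 17.1
position: [0.5345, -0.2243, 0.0817]
tcp_rot: [-0.246, 3.127, -0.002]
contact_force: [4.5, 0.1, 10.2]
gripper_width: 0.0008
finger_force: 5.1
time: 17.9
position: [0.5306, -0.2249, 0.082]
tcp_rot: [-0.246, 3.127, -0.002]
contact_force: [4.9, -0.3, 10.2]
gripper_width: 0.0004
finger_force: 5.2
```

```bash
python3 -m creep '[[0.1,0,-0.005,0,1],[0.1,0,-0.005,0,1],[0.1,0,-0.005,0,1],[0.1,0,-0.005,0,1],[0.1,0,-0.005,0,1],[0.1,0,-0.005,0,1],[0,0,0,0,1],[0,0,0,0,1]]'; python3 - <<'E'
from h import *
c=arm.camera_model("wrist");np.savez("c5.npz",**c)
im=arm.grab_frame("wrist")[:,:,::-1];cv2.imwrite("pics/w5.png",im)
E
```

```text
time: 18.7
position: [0.5247, -0.2259, 0.0823]
tcp_rot: [-0.246, 3.127, -0.002]
contact_force: [5.3, 1.3, 10.1]
gripper_width: 0.0005
finger_force: 5.2
```

View pics/w5.png

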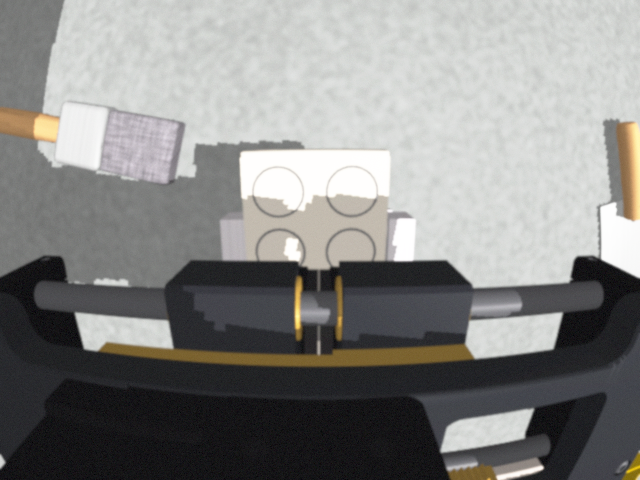

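The tile now overhangs. Its front corners are at (240,151) and (390,150), and the stand front edge is at row 212. I'll compute the pinch point and lift the finger off.

```bash
python3 -m creep '[[0,0,-0.1,0,1],[0,0,-0.1,0,1],[0,0,-0.5,0,1],[0,0,-2,0,-1],[0,0,-2,0,-1],[0,0,0,0,-1],[0,0,0,0,-1],[0,0,0,0,-1]]'; python3 - <<'E'
from h import *
c=dict(np.load("c5.npz"));o=np.array([.57877,-.21656]);a=.15627
M=np.array([[np.cos(a),np.sin(a)],[-np.sin(a),np.cos(a)]])
T=[]
for n,p,z in [("rail",(222,213),.0575),("rail",(414,212),.0575),("tile",(240,151),.066),("tile",(390,150),.066)]:
    q=w("wrist",p,z,c)[:2];T.append(q);print(n,(M@(q-o)).round(4))
print("yaw tile",np.arctan2(*(T[3]-T[2])[::-1])-np.pi/2)
m=M@((T[2]+T[3])/2-o); g=o+M.T@(m+[.0145,0]); print("pinch",g,M@(g-o)); goal(g,a+np.pi/2)
E
```

```text
time: 19.55
position: [0.5218, -0.2254, 0.1266]
tcp_rot: [0.246, -3.13, -0.001]
contact_force: [0.4, 0.4, -0.1]
gripper_width: 0.0325
finger_force: 0.0
rail [-0.0888 -0.0461]
rail [-0.0894  0.0448]
tile [-0.1179 -0.0345]
tile [-0.1183  0.0306]
yaw tile 0.16202257341013038
pinch [ 0.47671358 -0.23463321] [-0.10362565 -0.00196946]
pos [ 0.5218 -0.2254  0.1266] tilt [-0.002  0.001 -1.   ] tooly ang 99.0 shift cm [ 4.6  -0.21  0.01] turn 0.0 q7 2.19 F [ 0.41  0.44 -0.1 ] w 0.0325
```

```bash
python3 -m creep '[[2.3,-0.1,0,0,-1],[2.3,-0.1,0,0,-1],[0,0,0,0,-1],[0,0,0,0,-1],[0,0,1.5,0,-1],[0,0,1.5,0,-1],[0,0,1.5,0,-1],[0,0,0,0,-1]]'; python3 -m creep '[[0,0,0.5,0,-1],[0,0,0.5,0,-1],[0,0,0.5,0,-1],[0,0,0.4,0,-1],[0,0,0,0,-1],[0,0,0,0,-1],[0,0,0,0,-1],[0,0,0,0,-1]]'; python3 -c "
from h import *
goal((.47671,-.23463),.15627+np.pi/2)"
```

```text
time: 20.35
position: [0.477, -0.2338, 0.0806]
tcp_rot: [0.247, -3.128, -0.002]
contact_force: [-0.5, -0.3, 0.6]
gripper_width: 0.086
finger_force: 0.0
time: 21.15
position: [0.4776, -0.2348, 0.0639]
tcp_rot: [-0.246, 3.131, 0.0]
contact_force: [-0.7, 1.0, 0.5]
gripper_width: 0.0873
finger_force: 0.0
pos [ 0.4776 -0.2348  0.0639] tilt [ 0.  0. -1.] tooly ang 99.0 shift cm [ 0.09  0.03 -0.  ] turn 0.0 q7 2.25 F [-0.71  1.    0.48] w 0.0873
```

```bash
python3 -m creep '[[0.1,0,0.15,0,-1],[0,0,0,0,0],[0,0,0,0,1],[0,0,0,0,1],[0,0,0,0,1],[0,0,0,0,1],[0,0,0,0,1],[0,0,0,0,1]]'
```

```text
time: 21.95
position: [0.4765, -0.235, 0.0622]
tcp_rot: [-0.246, 3.132, 0.0]
contact_force: [-0.1, -0.2, 1.0]
gripper_width: 0.0636
finger_force: 30.0
```

```bash
python3 -m creep '[[0,0,-0.2,0,1],[0,0,-0.2,0,1],[0,0,-0.3,0,1],[0,0,-0.3,0,1],[0,0,-0.5,0,1],[0,0,-0.5,0,1],[0,0,0,0,1],[0,0,0,0,1]]'; python3 -m creep '[[0,0,-1,0,1],[0,0,-2,0,1],[0,0,-2,0,1],[0,0,-1,0,1],[0,0,0,0,1],[0,0,0,0,1],[0,0,0,0,1],[0,0,0,0,1]]'; python3 - <<'E'
from h import *
goal((.4987,.191),.0037+np.pi/2)
for n in ("wrist","side"):
    np.savez(f"c6{n}.npz",**arm.camera_model(n));cv2.imwrite(f"pics/{n}6.png",arm.grab_frame(n)[:,:,::-1])
im=cv2.imread("pics/side6.png");p=pr("side",np.array([.53,-.23,.13]));x,y=int(p[0])-60,int(p[1])-45
wi=cv2.imread("pics/wrist6.png")
print(x,y)
cv2.imwrite("pics/v6.png",np.vstack([cv2.resize(im[y:y+90,x:x+120],(400,300),interpolation=cv2.INTER_CUBIC),cv2.resize(wi[60:360,120:520],(400,300))]))
E
```

```text
time: 22.75
position: [0.4766, -0.2349, 0.0823]
tcp_rot: [-0.246, 3.132, 0.0]
contact_force: [0.3, 0.2, -2.2]
gripper_width: 0.0631
finger_force: 30.0
time: 23.55
position: [0.476, -0.2348, 0.1413]
tcp_rot: [0.246, -3.13, -0.001]
contact_force: [-0.8, 0.1, -1.8]
gripper_width: 0.0635
finger_force: 30.0
pos [ 0.476  -0.2348  0.1413] tilt [-0.001  0.    -1.   ] tooly ang 99.0 shift cm [-8.89e+00  4.17e+01  1.00e-02] turn 8.8 q7 2.2 F [-0.77  0.07 -1.77] w 0.0635
340 230
```

View pics/v6.png

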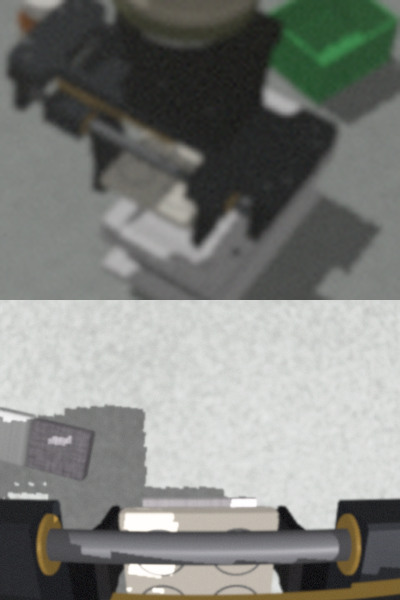

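The lower half of the picture shows the tile held squarely between the pads, front edge at about (240–398, 268–272) in the full wrist image. The upper half (side view) shows it clear of the stand. Next I'll move it to the rack.

```bash
python3 -m creep '[[0,0,0,2.8,1],[0,0,0,3,1],[0,0,0,3,1],[0,1,0,0,1],[0,2,0,0,1],[0,3,0,0,1],[0,3.5,0,0,1],[0,3.5,0,0,1]]'; python3 -m creep '[[0,3.5,0,0,1],[0,3.5,0,0,1],[-0.5,3.5,0,0,1],[-0.5,3.5,0,0,1],[-0.5,3.5,0,0,1],[-0.5,3.5,0,0,1],[-0.3,3,0,0,1],[0,2,0,0,1]]';python3 -m creep '[[0,2,0,0,1],[0,1,0,0,1],[0,0,0,0,1],[0,0,0,0,1],[0,0,0,0,1],[0,0,0,0,1],[0,0,0,0,1],[0,0,0,0,1]]'; python3 - <<'E'
from h import *
goal((.4987,.191),.0037+np.pi/2)
c=dict(np.load("c6wrist.npz"))
p=np.array([.476,-.2348]);u=np.array([np.cos(.157),np.sin(.157)]);v=np.array([-u[1],u[0]])
for q in ((240,268),(398,270)):
    d=w("wrist",q,.146,c)[:2]-p;print(d@u,d@v)
for k in range(1): s=arm.read_state();print(s["torque"])
np.savez("c7.npz",**arm.camera_model("wrist"));np.savez("c7s.npz",**arm.camera_model("side"))
cv2.imwrite("pics/wrist7.png",arm.grab_frame("wrist")[:,:,::-1]);cv2.imwrite("pics/side7.png",arm.grab_frame("side")[:,:,::-1])
E
```

```text
time: 24.45
position: [0.4757, -0.1031, 0.1421]
tcp_rot: [0.008, -3.142, -0.0]
contact_force: [0.9, -0.1, -1.1]
gripper_width: 0.0635
finger_force: 30.0
time: 25.25
position: [0.4976, 0.1584, 0.142]
tcp_rot: [0.012, -3.141, -0.001]
contact_force: [-0.2, -0.1, -1.2]
gripper_width: 0.0634
finger_force: 30.0
time: 26.05
position: [0.4982, 0.1848, 0.1422]
tcp_rot: [-0.004, 3.142, 0.0]
contact_force: [-0.8, 0.8, -1.7]
gripper_width: 0.0636
finger_force: 30.0
pos [0.4982 0.1848 0.1422] tilt [ 0.  0. -1.] tooly ang 90.2 shift cm [-0.05  0.62  0.  ] turn -0.1 q7 1.17 F [-0.82  0.84 -1.69] w 0.0636
-0.016974005182219788 -0.03125452341992527
-0.01603967740956453 0.03264462250497673
[ 0.01396358  0.08128339 -0.02557337]
```

```bash
python3 -m creep '[[0,0.3,0,0,1],[0,0.3,1,0,1],[0,0,1.5,0,1],[0,0,1.5,0,1],[0,0,1.5,0,1],[0,0,1,0,1],[0,0,0,0,1],[0,0,0,0,1]]'; python3 -m creep '[[0,0,0.3,0,1],[0,0,0.2,0,1],[0,0,0.2,0,1],[0,0,0.1,0,1],[0,0,0.1,0,1],[0,0,0.1,0,1],[0,0,0,0,1],[0,0,0,0,1]]'; python3 -c "
from h import *
goal((.4982,.191),.0037+np.pi/2)"
```

```text
time: 26.95
position: [0.4982, 0.1913, 0.0773]
tcp_rot: [0.005, -3.142, -0.0]
contact_force: [0.2, 0.1, -1.4]
gripper_width: 0.0633
finger_force: 30.0
time: 27.75
position: [0.4981, 0.1911, 0.0672]
tcp_rot: [-0.005, 3.142, 0.0]
contact_force: [-0.2, -1.1, -1.6]
gripper_width: 0.0633
finger_force: 30.0
pos [0.4981 0.1911 0.0672] tilt [ 0.  0. -1.] tooly ang 90.2 shift cm [-0.01 -0.01 -0.  ] turn -0.0 q7 1.18 F [-0.16 -1.12 -1.58] w 0.0633
```

```bash
python3 -m creep '[[0,0,0.08,0,1],[0,0,0.08,0,1],[0,0,0.08,0,1],[0,0,0.08,0,1],[0,0,0.08,0,1],[0,0,0.05,0,1],[0,0,0.05,0,1],[0,0,0,0,1]]'
```

```text
time: 28.55
position: [0.4981, 0.1911, 0.0621]
tcp_rot: [0.005, -3.142, -0.0]
contact_force: [0.3, -0.8, -0.7]
gripper_width: 0.0634
finger_force: 30.0
```

```bash
python3 -m creep '[[0,0,0.05,0,1],[0,0,0.05,0,1],[0,0,0.05,0,1],[0,0,0.05,0,1],[0,0,0,0,1],[0,0,0,0,1],[0,0,0,0,1],[0,0,0,0,1]]'
```

```text
time: 29.35
position: [0.4981, 0.1912, 0.0602]
tcp_rot: [-0.005, 3.142, 0.0]
contact_force: [-0.6, -0.3, -1.6]
gripper_width: 0.0632
finger_force: 30.0
```

```bash
python3 -m creep '[[0,0,0.05,0,1],[0,0,0.05,0,1],[0,0,0.05,0,1],[0,0,0.03,0,1],[0,0,0.02,0,1],[0,0,0,0,1],[0,0,0,0,1],[0,0,0,0,1]]'
```

```text
time: 30.15
position: [0.4981, 0.1912, 0.0582]
tcp_rot: [0.005, -3.142, -0.0]
contact_force: [-2.2, -0.2, 2.1]
gripper_width: 0.0635
finger_force: 30.0
```

```bash
python3 -m creep '[[0,0,0.03,0,1],[0,0,0.03,0,1],[0,0,0.03,0,1],[0,0,0.03,0,1],[0,0,0.03,0,1],[0,0,0,0,1],[0,0,0,0,1],[0,0,0,0,1]]'
```

```text
time: 30.95
position: [0.4981, 0.1912, 0.0567]
tcp_rot: [0.005, -3.142, -0.0]
contact_force: [-3.3, 0.2, 3.8]
gripper_width: 0.0637
finger_force: 30.0
```

```bash
python3 -m creep '[[0,0,0.03,0,1],[0,0,0.03,0,1],[0,0,0.03,0,1],[0,0,0.03,0,1],[0,0,0,0,1],[0,0,0,0,1],[0,0,0,0,1],[0,0,0,0,1]]'
```

```text
time: 31.75
position: [0.4981, 0.1912, 0.0555]
tcp_rot: [0.005, -3.142, -0.0]
contact_force: [-3.0, 1.0, 3.1]
gripper_width: 0.0633
finger_force: 30.0
```

```bash
python3 -m creep '[[0,0,0.03,0,1],[0,0,0.03,0,1],[0,0,0.02,0,1],[0,0,0.02,0,1],[0,0,0,0,1],[0,0,0,0,1],[0,0,0,0,1],[0,0,0,0,1]]'
```

```text
time: 32.55
position: [0.4981, 0.1912, 0.0545]
tcp_rot: [-0.005, 3.142, 0.0]
contact_force: [-4.1, 1.1, 2.8]
gripper_width: 0.0634
finger_force: 30.0
```

```bash
python3 -m creep '[[0,0,0.03,0,1],[0,0,0.02,0,1],[0,0,0.02,0,1],[0,0,0.02,0,1],[0,0,0,0,1],[0,0,0,0,1],[0,0,0,0,1],[0,0,0,0,1]]'
```

```text
time: 33.35
position: [0.4982, 0.1911, 0.0536]
tcp_rot: [-0.005, 3.141, 0.0]
contact_force: [-3.0, 0.9, 2.5]
gripper_width: 0.0633
finger_force: 30.0
```

```bash
python3 -m creep '[[0,0,0.03,0,1],[0,0,0.03,0,1],[0,0,0.02,0,1],[0,0,0.02,0,1],[0,0,0,0,1],[0,0,0,0,1],[0,0,0,0,1],[0,0,0,0,1]]'
```

```text
time: 34.15
position: [0.4982, 0.1912, 0.0534]
tcp_rot: [-0.005, 3.141, 0.001]
contact_force: [-7.6, -0.8, 13.8]
gripper_width: 0.0638
finger_force: 30.0
```

```bash
python3 -m creep '[[0,0,-0.04,0,1],[0,0,-0.03,0,1],[0,0,0,0,1],[0,0,0,0,0.35],[0,0,0,0,0],[0,0,0,0,-1],[0,0,0,0,-1],[0,0,0,0,-1]]'; python3 -m creep '[[0,0,-0.3,0,-1],[0,0,-1,0,-1],[0,0,-3,0,-1],[0,0,-4,0,-1],[0,0,-4,0,-1],[0,0,-4,0,-1],[0,0,0,0,-1],[0,0,0,0,-1]]'; python3 -m creep '[[-4,0,0,0,-1],[-4,0,0,0,-1],[-4,0,0,0,-1],[-2,0,0,0,-1],[0,0,0,0,-1],[0,0,0,0,-1],[0,0,0,0,-1],[0,0,0,0,-1]]'; python3 - <<'E'
from h import *
c=arm.camera_model("wrist");np.savez("c8.npz",**c)
im=arm.grab_frame("wrist")[:,:,::-1];cv2.imwrite("pics/w8f.png",im)
p=pr("wrist",np.array([.5427,.191,.05]))
x,y=max(int(p[0])-100,0),max(int(p[1])-75,0);print(x,y)
cv2.imwrite("pics/w8.png",cv2.resize(im[y:y+150,x:x+200],(800,600)))
E
```

```text
time: 34.95
position: [0.4982, 0.1908, 0.053]
tcp_rot: [0.004, -3.142, 0.001]
contact_force: [-1.2, -0.2, 0.9]
gripper_width: 0.08
finger_force: 0.0
time: 35.75
position: [0.4985, 0.1912, 0.2176]
tcp_rot: [-0.005, 3.139, 0.002]
contact_force: [0.3, 0.0, -0.9]
gripper_width: 0.0869
finger_force: 0.0
time: 36.55
position: [0.6373, 0.1918, 0.2164]
tcp_rot: [0.006, -3.141, -0.001]
contact_force: [0.1, -0.1, -0.1]
gripper_width: 0.087
finger_force: 0.0
217 34
```

View pics/w8.png

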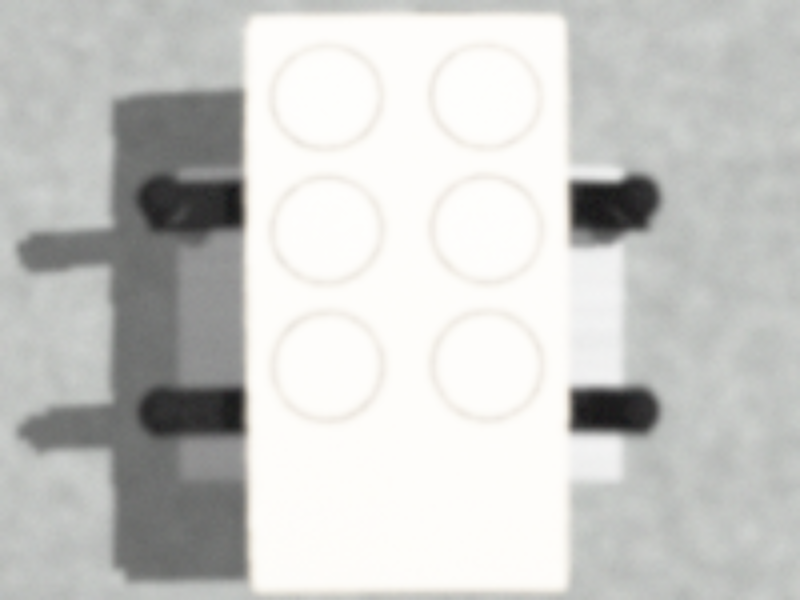

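The tile lies square across both bars: centre about (407,302) against a post centre of (399,305), so it's off by only 1–2 mm. The gripper is well clear, so I'm handing it in.

```bash
python3 -c "
from station import arm
print(arm.close_job())"
```

```text
the job is handed in; nothing more can be done
None
```

The tile was dragged out over the sill, pinched, and laid square across both rack bars, within about 2 mm of centre by the last picture; I handed the job in after about 37 s, and no verdict came back.

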